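Clear the doorway of the jewellery cabinet and try its roller catch

ROBOT

A 7-joint arm with a two-finger parallel gripper is mounted at the origin on the work surface. World frame = base frame: x ahead of the robot, y to its left, z up, the work surface at z = 0. Lengths are in m, angles in degrees, forces in N, time in s.
With the tool pointing down it reaches from about 0.425 to 0.875 m from the base axis. Payload 4.7 kg.
Tool frame: the origin (TCP) lies on the front face of the gripper's body, between the roots of the fingers; the fingertips stand 70 mm ahead of it and the grasp point (between the pads) lies 51 mm ahead of it (tip_extent is the distance from the TCP to the fingertips, in m); z points along the fingers, y is the direction in which the jaws open and shut (so a half turn about z gives the same grasp; the last joint's range is limited). The gripper opens to 87 mm and grips with 3 to 60 N. Pads are 19 mm wide; open, the fingers measure 117 mm over their backs; the gripper's body (75 mm by 190 mm) begins 51 mm behind the grasp point.
Start: joints at [-69.494, 18.392, -4.016, 83.108, 1.295, 78.541, -3.26], TCP at [0.219, 0.612, 0.292] pointing down, gripper open.
Joint ranges: [-163.93, 163.93], [-17.29, 119.83], [-79.2, 71.16], [3.27, 140.29], [-89.18, 269.18], [5.43, 117.66], [-154.24, 154.24]. Speed limits (degrees/s): [147.25, 147.25, 180, 180, 180, 180, 180].

INTERFACE

Orientations are given as [roll, pitch, yaw] about the fixed x, y, z axes, in that order (R = Rz(yaw) Ry(pitch) Rx(roll)).
In Python, from cell import * gives the robot as it stands.
- The arm moves only by the tool carry_out, never from a script. Its argument "increments" is text: rows parted by semicolons, each of 7 numbers parted by spaces: the opening, from 0 (shut) to 1 (fully open), then the shift along the tool's x, y, z in m, then the turn, a rotation vector about the tool's x, y, z in degrees. A call has 1 to 20 rows; each row shifts and turns the pose as measured when the row begins, along the tool's axes as they then stand; what a row does not reach is not made up. A row lasts 1/8 s, in which the tool goes at most 62.5 mm and 10.7 degrees, less where a joint would pass 70% of its speed; a pose out of reach is approached as far as the arm can. A call is refused whole if a number of a shift passes 0.0625 or a number of a turn 10.7, either way. A call with a gripper value outside its range is refused whole. The fingers move at their own pace and stop on an object; "force" is the grip in N (left out, the last holds). Time passes only in rows, so rows that do not move let the fingers close. It gives the time, the measured TCP pose, the force and the opening at its end, in the units of the state.
- get_obs(): the state, without advancing time (a new reading comes with each control period).
- read_camera(name): name is "scene" or "top" or "wrist"; returns a dict with "img" (480x640x3 uint8, blue, green, red), "fx", "fy", "cx", "cy" (pixels), "world_from_camera" (4x4, takes a point from camera to world coordinates). Camera axes: x right, y down, z forward; pixel columns grow to the right and rows downward; lengths in m; the calibration is good to about 2 mm. A picture is of the moment at which its call begins. There is no depth.
- sign_off(): hands the job in, once; it reports no verdict.
Trained networks look in a picture, given as the dict that the camera call returned (one of the last four; its "shot" number tells which), for a name from the list of things; names that differ only in an ending like _2 or _b are one class to them, and where a whole thing is asked for, a point or a joint stands for the part that bears it (a point fixed in the world has none). Each returns a list of dicts, best first, with "confidence" (0 to 1); they miss things now and then, are a little off and sometimes report something else, mostly with a low value. They report only what shows in the picture. A call takes as long as a camera call. They do not tell look-alikes from the thing itself.
- masks_of(target, picture): "pixels" (480x640 bool, what is visible of it) and "bbox" ([left, top, right, bottom] in pixels, round what is visible of it).
The state is a dict: "time_s": time; "qpos": joint angles; "joint_velocities": joint speeds; "effort": joint torques, N m; "tool_pos": TCP position; "tool_rot": TCP orientation; "force": force on the tool from outside, world axes, zero at the start; "wrist_torque": the same for the moment, N m; "grip_width": finger opening in m.
Only numpy, scipy, OpenCV 4.12 (cv2) and the standard library are available. Lean on these libraries where they do the work, as an engineer would, in place of code of your own. Each camera call takes 0.05 s, during which the arm holds its last target.

TASK

The roller catch of the small white jewellery cabinet has just been re-set and needs a trial. Push the blue bracelet box that is sticking out right into the cabinet, out of the door's way, then press the black door shut gently until the catch snaps in, without ramming it into its soft rubber buffer, then pull it through the catch again and leave it standing wide open, about square to the cabinet. Leave the other things on the table where they are.

Things in the scene. Friction and masses are not known exactly. Their poses are not given: they have to be found in the camera images.
- cabinet: Low white cabinet fixed to the table, 150 mm deep (x), 250 wide (y), 70 high, no floor. Origin: centre of its footprint. Its front looks to its own -x; the door's hinge is at the -y end. Side walls 8 mm thick. Behind the +y end of the door is a narrow bay, open above, with the roller catch (bracket, white roller, red buffer), set anywhere within 32 mm front to back.
- bay (a point): Middle of the mouth of the box bay, on the table, axes as the cabinet's, at (-75, -28, 0) mm in its frame. The bay is 177 mm wide and 142 mm deep from here (+x); its clear roof (65 to 70 mm high) begins 60 mm behind here. The box is out of the door's way when its centre is more than 65 mm behind here.
- box_center (a point): Centre of the blue bracelet box with a thin brass band: 80 mm long (its x, pointing into the cabinet), 50 wide, 40 high, about 180 g, loose, on the table, half out of the mouth of the bay, within 0.15 rad of straight.
- door (a joint): Door angle, rad: 0 = leaf parallel to the cabinet's front, grows as it opens outwards (counter-clockwise from above), stop at 1.9; damped, stays where left. Where it rests when snapped in is unknown, -0.09 to 0.09, as the catch is. Coming in, the roller is met some 13 mm (at the free edge) before that rest, resists with about 10 N at the handle and snaps over 6 mm before it. Pulling out takes about 8 N.
- door_hinge (a point): Point on the upright hinge line, 35 mm above the table, at (-68, -115) mm in the cabinet's frame. Its axes turn with the door (at angle 0 they are the cabinet's): the leaf is black, 12 mm thick about this line, 5 to 65 mm above the table, and reaches 218 mm along +y; outside is -x.
- door_handle (a point): Grip point of the brass handle, an upright round post 12 mm across, from 10 to 92 mm above the table, 40 mm out from the leaf; the point is on its axis, 60 mm up, at (-46, 185) mm from the hinge line in the door's frame. Can be pinched from above, fingers either side of it along the leaf; they may turn about it.
- roller (a joint): Lift of the catch's sprung roller, m: 0 at rest, about 0.0035 as the door's nose crosses it, about 0.0015 with the door snapped in. Preload 6.5 N, 1 N/mm.
- buffer (a joint): Compression of the catch's soft red buffer behind the door, 200 mm from the hinge, m: 0 when the door is away, about 0.0007 when snapped in and let go; 10 N/mm. Beyond 0.0025 (a push of some 25 N) the door is being rammed.
- ring_cone: White ring cone, 52 mm across, 78 mm high; origin under it. Bystander.
- polish_jar: Amber jar with a white cap, 56 mm across, 60 mm high; origin under it. Bystander.
- bangle: Orange bangle lying flat, 72 mm across, 12 mm high; origin under it. Bystander.
- bead_bowl: Terracotta bowl, 90 mm across, 30 mm high; origin under it. Bystander.
- screwdriver: Screwdriver lying on the table, 150 mm long. Bystander.
Not all that is in view belongs to the job. Leave any green or pink look-alike of the part that bears roller alone.

How it is judged (in metres and radians):
On the way, in this order (a step that is already met when the one before it is completed fails the run):
1. the bracelet box is pushed right into the cabinet (x of box_center in the frame of cabinet between -0.01 and 0.05 m and y of box_center in the frame of cabinet between -0.117 and 0.06 m and z of box_center in the frame of cabinet below 0.04 m), for 0.2 s.
2. the door is snapped into the catch, the box inside (all of step 1 and value of joint door below 0.12 rad and value of joint buffer above 0.0003 m and value of joint roller below 0.0025 m), for 0.1 s.
At the end, for the whole second after the job is handed in: The door stands still, open 1.1 to 1.75 rad (about square), and the bracelet box is inside the cabinet with its centre behind x = -10 mm of the cabinet's frame; before that the door was shut and the roller catch snapped in (buffer pressed more than 0.3 mm, roller down again below 2.5 mm) for 0.1 s (all of step 1 and value of joint door between 1.1 and 1.75 rad and velocity of joint door between -0.05 and 0.05 rad/s); the robot touches nothing.
It fails at once if the door is rammed into the catch's buffer (compressed more than 2.5 mm, about 25 N) (value of joint buffer above 0.0025 m).
It fails at once if a bystander is shoved by more than 30 mm (distance of any of ring_cone, polish_jar, bangle, bead_bowl, screwdriver from where it was at the start of the episode above 0.03 m).
It also fails if it takes over 72 s, if anything falls off the work surface, if the arm or the gripper's body presses on something with over 40 N, if the wrist force passes 120 N, or if a joint passes its speed limit or range.

## Working session

There is one attempt and no reset: what is moved stays moved. The work goes in short steps, Python scripts to look and compute and a tool call to move; the robot and the scene stay as the last step left them, time stands still between calls to the robot, and variables do not carry over. Pictures are saved under pics/ and viewed, and the job is handed in when it is done.

Besides the shell and the picture viewer there is one more tool, called after "Call:" as name(argument=value, ...) on one line, values as JSON. carry_out: Moves the arm, as the interface text tells. Its arguments: {"type":"object","properties":{"increments":{"type":"string"},"force":{"type":"number"}},"required":["increments"]}

```bash
ls; mkdir -p pics; python3 - <<'E'
from cell import *
import cv2
o=get_obs();print(o)
for n in ["scene","top","wrist"]:
    p=read_camera(n);cv2.imwrite(f"pics/{n}0.png",p["img"]);print(n,p["fx"],p["cx"],p["cy"],p["world_from_camera"].__repr__() if 1 else 0)
E
```

```text
pics
{'time_s': 0.0, 'qpos': array([-69.49327653,  18.43882801,  -4.01669885,  83.17629358,
         1.29551332,  78.54128512,  -3.26161482]), 'joint_velocities': array([-0.11227628,  0.03940556, -0.04578666, -0.07596073,  0.09250261,
       -0.04283706, -0.057975  ]), 'effort': array([ 1.71232268e-04, -4.91296613e+01, -4.03988706e-01, -3.12518191e+01,
       -6.39714953e-02,  4.39231354e-02,  1.63482664e-04]), 'tool_pos': array([0.21898617, 0.61153983, 0.29115199]), 'tool_rot': array([-1.79888874e+02,  6.00371622e-03,  1.60302658e+02]), 'force': array([ 0.90872968, -1.83048479,  0.01251776]), 'wrist_torque': array([-0.03502723,  0.04199315, -0.04202261]), 'grip_width': 0.08707764425534295}
scene 474.94574419624496 318.09459489999574 240.42323355014238 array([[-0.81863097,  0.31206867, -0.48213742,  0.94710552],
       [ 0.57419505,  0.42722037, -0.69841449,  0.6341846 ],
       [-0.01197436, -0.84858465, -0.52892411,  0.59027852],
       [ 0.        ,  0.        ,  0.        ,  1.        ]])
top 467.10906284012907 323.3567470230056 246.79271779438662 array([[-0.06244988, -0.97205144,  0.22630956,  0.26573095],
       [-0.99803606,  0.05970846, -0.01894549, -0.01870505],
       [ 0.0049034 , -0.22704824, -0.97387117,  1.09531188],
       [ 0.        ,  0.        ,  0.        ,  1.        ]])
wrist 404.68958561191056 318.32478613620964 238.90521926281255 array([[ 0.3362695 ,  0.90119373,  0.27344593,  0.14347983],
       [ 0.94176448, -0.32129524, -0.09924232,  0.63788065],
       [-0.00157968,  0.29089383, -0.95675404,  0.38406869],
       [ 0.        ,  0.        ,  0.        ,  1.        ]])
```

View pics/scene0.png

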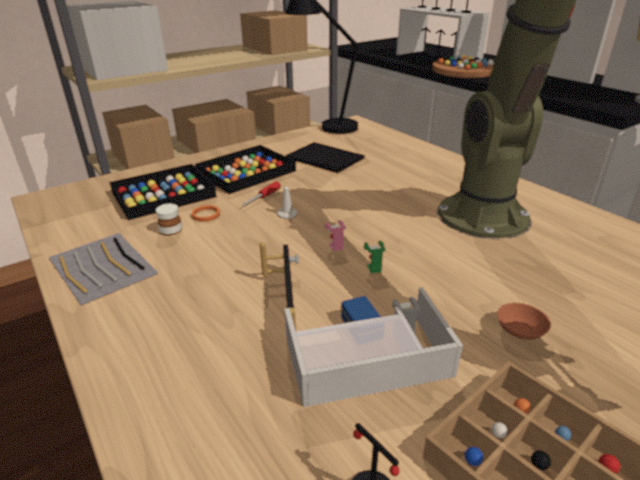

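View pics/top0.png

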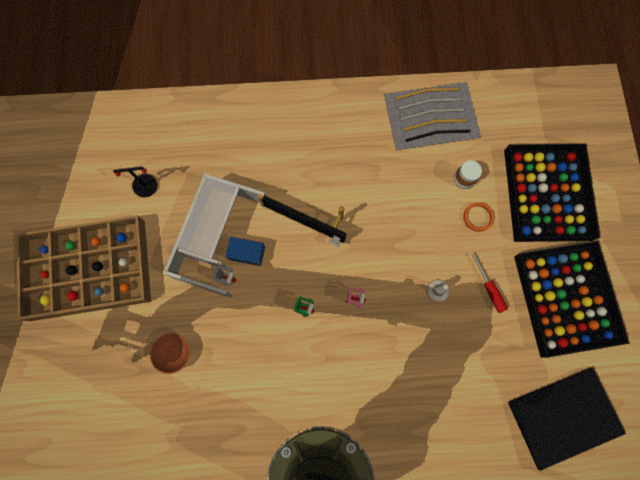

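```bash
python3 - <<'E'
import cv2
a=cv2.imread("pics/top0.png");cv2.imwrite("pics/t0z.png",cv2.resize(a[160:310,150:360],None,fx=3.8,fy=3.8,interpolation=cv2.INTER_CUBIC))
a=cv2.imread("pics/scene0.png");cv2.imwrite("pics/s0z.png",cv2.resize(a[230:410,250:470],None,fx=3.3,fy=3.3,interpolation=cv2.INTER_CUBIC))
E
```

```text
(no output)
```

View pics/t0z.png

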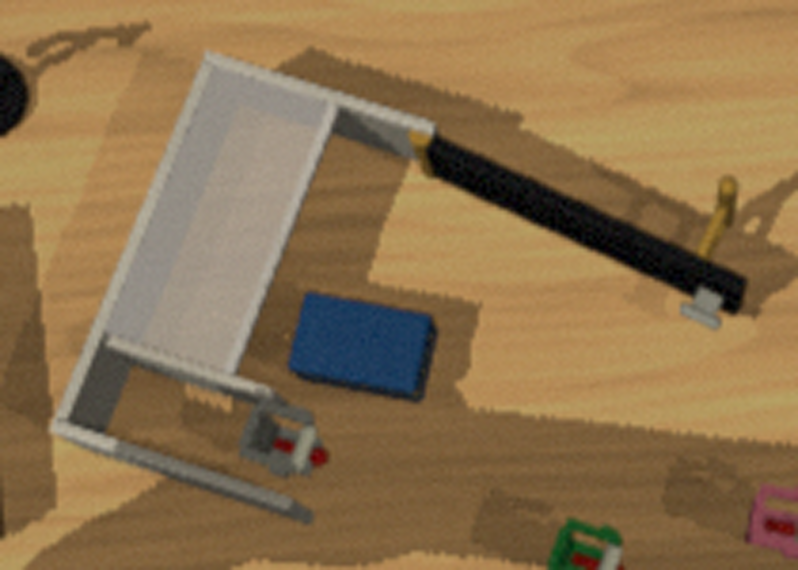

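View pics/s0z.png

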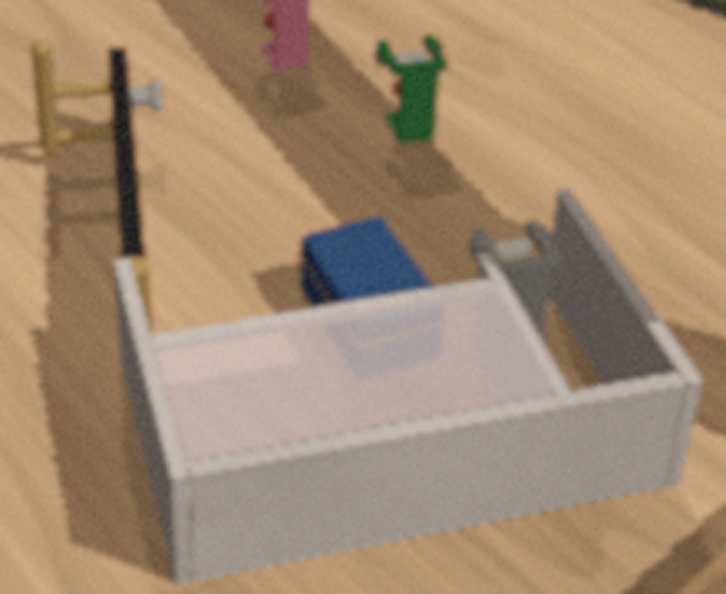

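View pics/wrist0.png

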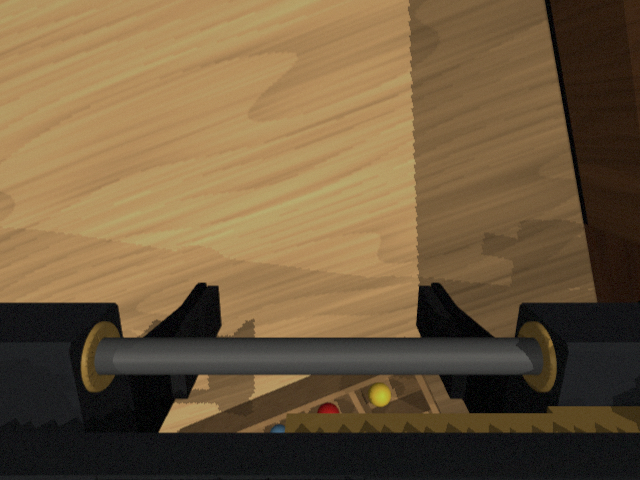

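```bash
cat > h.py <<'E'
import numpy as np, cv2
from cell import *
def proj(P,c):
    T=np.linalg.inv(c["world_from_camera"]);q=T[:3,:3]@np.asarray(P,float)+T[:3,3]
    return np.array([c["fx"]*q[0]/q[2]+c["cx"],c["fy"]*q[1]/q[2]+c["cy"]])
def unproj(uv,c,z):
    d=np.array([(uv[0]-c["cx"])/c["fx"],(uv[1]-c["cy"])/c["fy"],1.]);T=c["world_from_camera"]
    d=T[:3,:3]@d;o=T[:3,3];return o+d*(z-o[2])/d[2]
def rot(a):return np.array([[np.cos(a),-np.sin(a)],[np.sin(a),np.cos(a)]])
def c2w(cab,p):  # cab=(x,y,yaw)
    q=rot(cab[2])@np.array(p[:2])+np.array(cab[:2]);return np.array([q[0],q[1],p[2] if len(p)>2 else 0])
def d2w(cab,th,p):
    q=rot(th)@np.array(p[:2])+np.array([-.068,-.115]);return c2w(cab,[q[0],q[1],p[2]])
E
cat > fit.py <<'E'
from h import *
from scipy.optimize import least_squares
t=read_camera("top");s=read_camera("scene")
ft=lambda x,y:np.array([x/3.8+150,y/3.8+160])
fs=lambda x,y:np.array([x/3.3+250,y/3.3+230])
C=[(t,ft(207,52),(.075,-.125,.07)),(t,ft(433,125),(-.075,-.125,.07)),(t,ft(55,427),(.075,.125,.07)),(t,ft(313,517),(-.075,.125,.07)),
(s,fs(175,475),(.075,-.125,.07)),(s,fs(178,580),(.075,-.125,0)),(s,fs(697,378),(.075,.125,.07)),(s,fs(682,482),(.075,.125,0)),(s,fs(118,262),(-.075,-.125,.07)),(s,fs(563,190),(-.075,.125,.07))]
D=[(t,ft(728,183),(-.046,.185,.092)),(s,fs(40,45),(-.046,.185,.092)),(t,ft(746,278),(-.006,.218,.065)),(t,ft(737,310),(.006,.218,.065))]
B=[(t,ft(x,y)) for x,y in [(307,293),(437,315),(420,393),(290,367)]]
Bl=[(.04,-.025),(-.04,-.025),(-.04,.025),(.04,.025)]
def res(p,split=False):
    cab=p[:3];r=[]
    for c,uv,P in C:r.append(proj(c2w(cab,P),c)-uv)
    for c,uv,P in D:r.append(proj(d2w(cab,p[3],P),c)-uv)
    for (c,uv),P in zip(B,Bl):
        q=rot(p[6])@np.array(P)+p[4:6];r.append(proj(c2w(cab,[q[0],q[1],.04]),c)-uv)
    return np.concatenate(r)
best=None
for y in np.arange(0,6.3,.7):
    f=least_squares(res,[.5,.3,y,1.6,-.06,0,0],loss="soft_l1")
    if best is None or f.cost<best.cost:best=f
p=best.x;print(p,best.cost);print(np.round(res(p).reshape(-1,2),1))
np.save("fit.npy",p)
print("front normal -x world",np.degrees(p[2]))
print("hinge",c2w(p[:3],(-.068,-.115,0)),"handle",d2w(p[:3],p[3],(-.046,.185,.06)),"box",c2w(p[:3],(p[4],p[5],0)))
print("bay",c2w(p[:3],(-.075,-.028,0)))
for n in ["ring_cone","polish_jar","bangle","bead_bowl","screwdriver","box_center","door","roller"]:
    for m in masks_of(n,t)[:2]:
        v,u=np.nonzero(m["pixels"]);print(n,round(m["confidence"],2),m["bbox"],np.round(unproj((u.mean(),v.mean()),t,.03),3), np.round(c2w((0,0,0),[0,0,0])[:0]))
E
python3 fit.py
```

```text
[ 0.55374607  0.205369    7.47589106  1.43555904 -0.0745755   0.01263104
  0.13411624] 18.953497671582397
[[-0.6 -0.6]
 [ 0.4 -0.8]
 [-1.8  1.1]
 [-6.4 -1.7]
 [-0.5 -0.2]
 [-0.   0.5]
 [ 1.4 -1.1]
 [-0.5 -0.7]
 [-1.4 -1.7]
 [ 1.5 -2.1]
 [-0.3  0.3]
 [ 0.5 -1.7]
 [ 0.1  0. ]
 [ 0.2 -3.8]
 [ 0.4 -0.5]
 [-0.2 -0.2]
 [-0.2  0.1]
 [ 0.   0.7]]
front normal -x world 428.3370058170548
hinge [0.63552179 0.0997199  0.        ] handle [ 0.58474349 -0.08402602  0.06      ] box [0.51447785 0.14072338 0.        ]
bay [0.55208247 0.12533006 0.        ]
ring_cone 0.8 [427.1, 281.9, 450.7, 302.7] [ 0.396 -0.296  0.03 ] []
polish_jar 0.95 [455.3, 160.1, 484.4, 187.3] [ 0.673 -0.4    0.03 ] []
bangle 0.53 [461.6, 203.4, 493.6, 232.6] [ 0.566 -0.417  0.03 ] []
bangle 0.2 [163.1, 174.1, 343.2, 295.0] [0.582 0.183 0.03 ] []
bead_bowl 0.83 [151.4, 332.3, 189.0, 373.4] [0.292 0.316 0.03 ] []
screwdriver 0.75 [472.0, 253.0, 507.1, 315.0] [ 0.386 -0.421  0.03 ] []
box_center 0.65 [226.7, 236.6, 264.8, 265.6] [0.516 0.143 0.03 ] []
door 0.63 [259.9, 196.9, 346.6, 247.1] [ 0.582 -0.009  0.03 ] []
roller 0.45 [309.0, 302.5, 314.2, 313.4] [ 0.373 -0.     0.03 ] []
roller 0.42 [358.6, 293.9, 365.1, 303.7] [ 0.39 -0.12  0.03] []
```

```bash
sed -i 's/,(t,ft(313,517),(-.075,.125,.07))\]*/]if 0 else [/;' fit.py; python3 - <<'E'
s=open('fit.py').read()
import re
i=s.index("C=[");j=s.index("D=[")
s=s[:i]+"""C=[(t,ft(207,52),(.075,-.125,.07)),(t,ft(433,125),(-.075,-.125,.07)),(t,ft(55,427),(.075,.125,.07)),
(s,fs(175,475),(.075,-.125,.07)),(s,fs(178,580),(.075,-.125,0)),(s,fs(697,378),(.075,.125,.07)),(s,fs(682,482),(.075,.125,0)),(s,fs(118,262),(-.075,-.125,.07))]
"""+s[j:]
i=s.index("for n in [\"ring")
s=s[:i]+"""
def line(im,c,a,b,col):
    cv2.line(im,tuple(int(round(v*4)) for v in proj(a,c)),tuple(int(round(v*4)) for v in proj(b,c)),col,1)
for c,n,(x0,y0,w,h) in ((t,'t',(150,160,200,150)),(s,'s',(250,230,200,150))):
    im=cv2.resize(c["img"],None,fx=4,fy=4,interpolation=cv2.INTER_CUBIC)
    q=[(-.075,-.125),(.075,-.125),(.075,.125),(-.075,.125)]
    for i in range(4):
        for z in (0,.07):line(im,c,c2w(p[:3],(*q[i],z)),c2w(p[:3],(*q[(i+1)%4],z)),(0,0,255))
    q=[(-.006,0),(.006,0),(.006,.218),(-.006,.218)]
    for i in range(4):
        for z in (.005,.065):line(im,c,d2w(p[:3],p[3],(*q[i],z)),d2w(p[:3],p[3],(*q[(i+1)%4],z)),(0,255,0))
    line(im,c,d2w(p[:3],p[3],(-.046,.185,.01)),d2w(p[:3],p[3],(-.046,.185,.092)),(255,0,255))
    for i in range(4):
        A=[rot(p[6])@np.array(Bl[k])+p[4:6] for k in (i,(i+1)%4)]
        for z in (0,.04):line(im,c,c2w(p[:3],(*A[0],z)),c2w(p[:3],(*A[1],z)),(0,255,255))
    cv2.imwrite(f"pics/ov_{n}.png",im[y0*4:(y0+h)*4,x0*4:(x0+w)*4])
"""
open('fit.py','w').write(s)
E
python3 fit.py
```

```text
[ 0.55358291  0.20611622  1.1869554   1.44524661 -0.07527864  0.01177089
  0.13986659] 9.87998507684259
[[-0.5 -0.6]
 [ 0.3 -0.5]
 [-2.3  0.9]
 [-0.5 -0.2]
 [-0.   0.5]
 [ 1.9 -0.5]
 [-0.1 -0.1]
 [-0.9 -1.8]
 [-0.3  0.3]
 [ 0.5 -1.7]
 [ 0.1  0.1]
 [ 0.3 -3.8]
 [ 0.4 -0.5]
 [-0.2 -0.2]
 [-0.2  0.1]
 [ 0.   0.7]]
front normal -x world 68.00753510632894
hinge [0.63474976 0.09999863 0.        ] handle [ 0.5846953  -0.08394579  0.06      ] box [0.51447785 0.14072338 0.        ]
bay [0.55145909 0.12608816 0.        ]
```

View pics/ov_t.png

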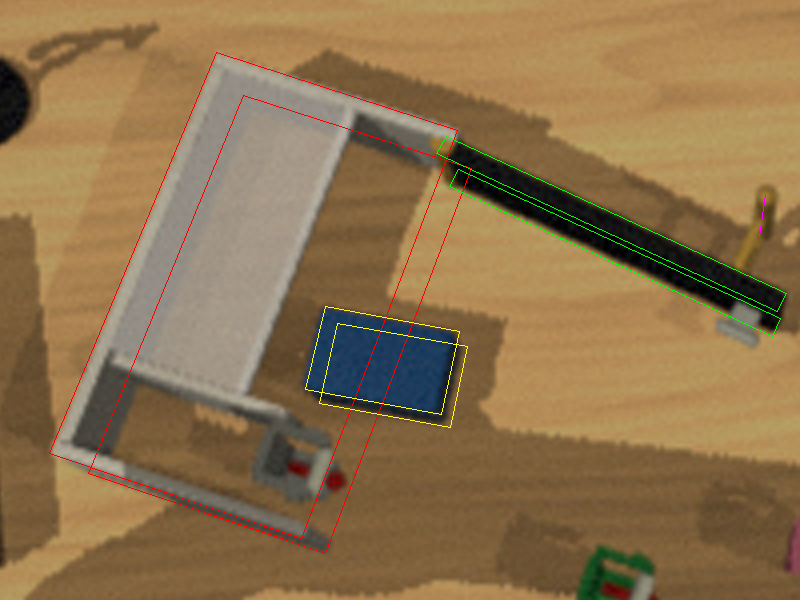

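View pics/ov_s.png

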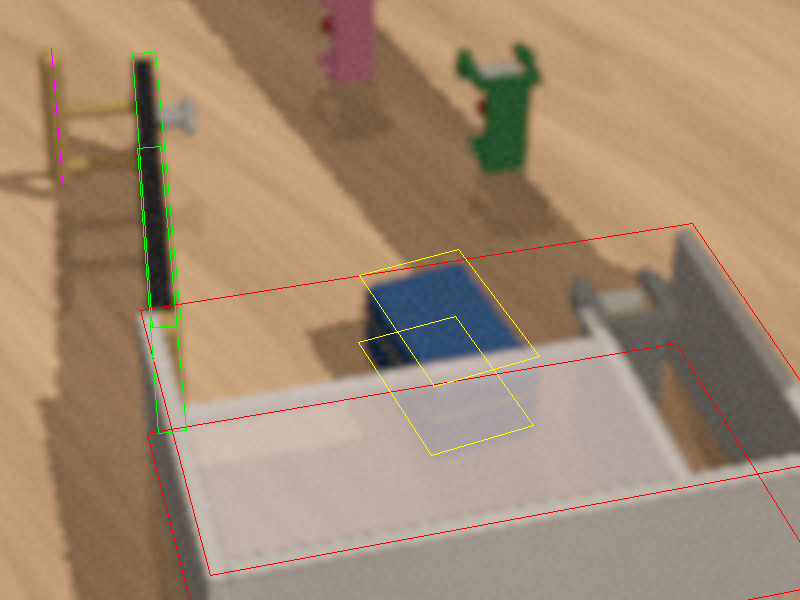

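Call:
carry_out(increments="0.2 0 0 0 0 0 10.2;0.2 0 0 0 0 0 10.2;0.2 0 0 0 0 0 10.2;0.2 0 0 0 0 0 10.2;0.2 0 0 0 0 0 10.2;0.2 0 0 0 0 0 10.2;0.2 0 0 0 0 0 10.2;0.2 0 0 0 0 0 10.2;0.2 0 0 0 0 0 10.2", force=20)

```text
time_s: 1.88
tool_pos: [0.219, 0.612, 0.2925]
tool_rot: [-180.0, -0.0, 65.5]
force: [0.9, 0.3, 0.0]
grip_width: 0.0179
```

Call:
carry_out(increments="0.2 0 0 0 0 0 -2.5;0.2 -0.033 0.0375 0 0 0 0;0.2 -0.033 0.0375 0 0 0 0;0.2 -0.033 0.0375 0 0 0 0;0.2 -0.033 0.0375 0 0 0 0;0.2 -0.033 0.0375 0 0 0 0;0.2 -0.033 0.0375 0 0 0 0;0.2 -0.033 0.0375 0 0 0 0;0.2 -0.033 0.0375 0 0 0 0;0.2 -0.033 0.0375 0 0 0 0;0.2 -0.033 0.0375 0 0 0 0;0.2 -0.033 0.0375 0 0 0 0;0.2 0 0 0 0 0 0")

```text
time_s: 3.5
tool_pos: [0.4898, 0.1151, 0.2936]
tool_rot: [179.7, -0.4, 72.3]
force: [0.6, 1.0, 0.5]
grip_width: 0.0175
```

```bash
cat > w2t.py <<'E'
import sys
from h import *
from scipy.spatial.transform import Rotation as R
def tool(target):
    o=get_obs();M=R.from_euler('xyz',o["tool_rot"],degrees=True).as_matrix()
    return M.T@(np.array(target)-o["tool_pos"]),o
p=np.load("fit.npy")
E
python3 - <<'E'
from w2t import *
T=c2w(p[:3],(-.15,.008,.095));d,o=tool(T);print(T,d,o["tool_pos"],o["tool_rot"],o["qpos"])
E
```

```text
[0.48999235 0.07002713 0.095     ] [-0.04433566  0.01298931  0.19836521] [0.48979937 0.11509256 0.29362578] [179.74940575  -0.4194752   72.33802045] [-49.98252421  -0.9236128   33.81183904 104.81497932   0.31506116
  75.51092329 -33.9126946 ]
```

Call:
carry_out(increments="0.2 0 0 0 0 0 4.3;0.2 -0.042 0.017 0.03 0 0 0;0.2 0 0 0.04 0 0 0;0.2 0 0 0.04 0 0 0;0.2 0 0 0.03 0 0 0;0.2 0 0 0.02 0 0 0")

```text
time_s: 4.25
tool_pos: [0.4917, 0.0764, 0.1318]
tool_rot: [179.6, -0.9, 69.8]
force: [0.5, 1.1, 0.3]
grip_width: 0.0177
```

```bash
python3 - <<'E'
from w2t import *
T=c2w(p[:3],(-.15,.008,.095));d,o=tool(T);print(T,d,o["tool_pos"],o["tool_rot"],o["force"])
c=read_camera("top");a=c["img"][160:310,150:360];cv2.imwrite("pics/t1.png",cv2.resize(a,None,fx=3.8,fy=3.8))
c=read_camera("wrist");cv2.imwrite("pics/w1.png",c["img"])
E
```

```text
[0.48999235 0.07002713 0.095     ] [-0.00715093  0.0003098   0.03670873] [0.49170944 0.07639276 0.13181431] [179.57524338  -0.90947064  69.84037502] [0.46233601 1.07769913 0.2571872 ]
```

View pics/t1.png

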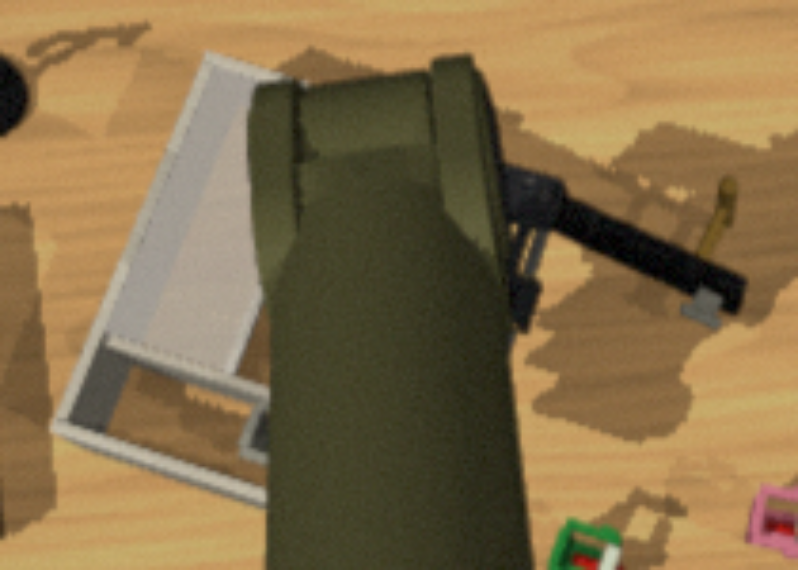

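View pics/w1.png

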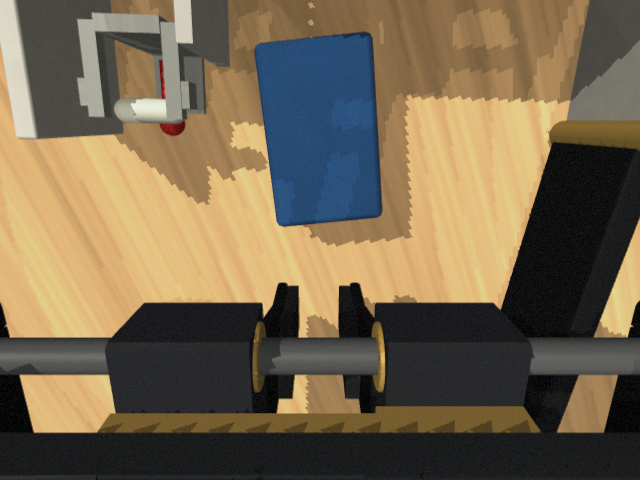

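Call:
carry_out(increments="0.2 -0.004 0.003 0.02 0 0 1.8;0.2 -0.003 0 0.015 0 0 0;0.2 0 0 0.004 0 0 0;0.2 0.01 0 0 0 0 0;0.2 0.01 0 0 0 0 0;0.2 0.01 0 0 0 0 0;0.2 0.01 0 0 0 0 0;0.2 0 0 0 0 0 0")

```text
time_s: 5.35
tool_pos: [0.5094, 0.113, 0.096]
tool_rot: [179.5, -1.1, 68.7]
force: [0.1, -0.5, -0.1]
grip_width: 0.0173
```

```bash
python3 - <<'E'
from w2t import *
T=c2w(p[:3],(-.0415,.004,.095));d,o=tool(T);print(T,d,o["tool_pos"],o["tool_rot"],o["force"])
c=read_camera("wrist");cv2.imwrite("pics/w2.png",c["img"])
E
```

```text
[0.53433286 0.16913398 0.095     ] [0.06132541 0.00278196 0.00217624] [0.50943386 0.11298769 0.09595657] [179.51299693  -1.11704941  68.69755864] [ 0.0836193  -0.47226164 -0.09875457]
```

View pics/w2.png

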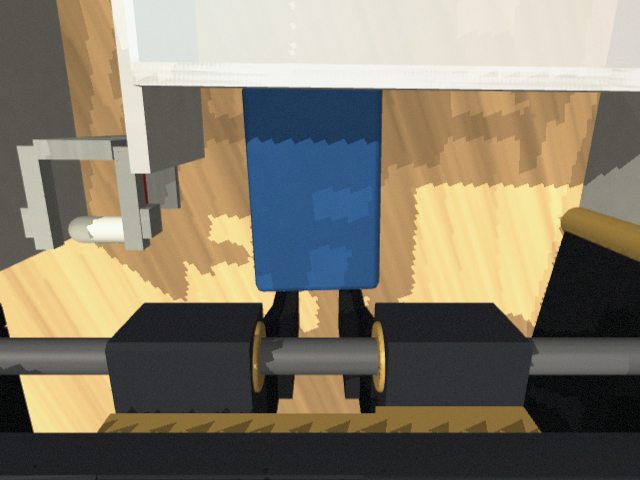

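Call:
carry_out(increments="0.2 0.01 0 0 0 0 0;0.2 0.01 0 0 0 0 0;0.2 0.01 0 0 0 0 0;0.2 0.01 0 0 0 0 0;0.2 0.01 0 0 0 0 0;0.2 0.01 0 0 0 0 0;0.2 0.003 0 0 0 0 0;0.2 0 0 0 0 0 0")

```text
time_s: 6.4
tool_pos: [0.5334, 0.1745, 0.0967]
tool_rot: [179.6, -1.0, 68.6]
force: [-0.5, -0.7, 0.6]
grip_width: 0.0174
```

```bash
python3 - <<'E'
from w2t import *
T=c2w(p[:3],(-.0415,.004,.095));d,o=tool(T);print(T,d,o["tool_pos"],o["tool_rot"],o["force"])
c=read_camera("wrist");cv2.imwrite("pics/w3.png",c["img"])
E
```

```text
[0.53433286 0.16913398 0.095     ] [-0.00473455  0.0027872   0.00161303] [0.5334403  0.17453616 0.09667516] [179.56170923  -1.01344673  68.63280519] [-0.52418178 -0.68662234  0.58966365]
```

View pics/w3.png

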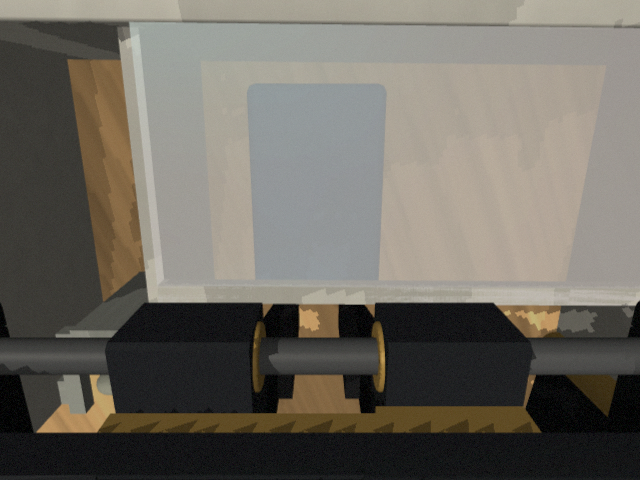

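Call:
carry_out(increments="0.2 -0.01 0 0 0 0 0;0.2 -0.01 0 -0.03 0 0 0;0.3 -0.02 0 -0.04 0 0 -5;0.3 -0.04 0 -0.04 0 0 -10;0.3 -0.04 0 -0.01 0 0 -10;0.3 -0.04 0 0 0 0 -10;0.3 0 -0.03 0 0 0 -10;0.3 0 -0.03 0 0 0 -10;0.3 0 0 0 0 0 -10;0.3 0 0 0 0 0 -10;0.3 0 0 0 0 0 -5")

```text
time_s: 7.82
tool_pos: [0.4428, -0.0166, 0.2172]
tool_rot: [178.3, 0.4, 150.6]
force: [-1.3, 0.4, -0.2]
grip_width: 0.0259
```

```bash
python3 - <<'E'
from w2t import *
T=d2w(p[:3],p[3],(-.046,.185,.2));d,o=tool(T);print(T,d,o["tool_pos"],o["tool_rot"],o["qpos"])
print(np.degrees(p[2]+p[3]))
E
```

```text
[ 0.5846953  -0.08394579  0.2       ] [-0.15657454  0.01041076  0.01846022] [ 0.44278755 -0.01662192  0.21715915] [178.3354395    0.36245866 150.62448835] [-43.27247318  -7.87801296  40.46010918 118.55153245   4.25028832
  66.31480559  55.93355889]
150.81406631547918
```

Call:
carry_out(increments="0.4 -0.04 0.003 0 1.7 0 0;0.4 -0.04 0.003 0 0 0 0;0.4 -0.04 0.004 0 0 0 0;0.4 -0.03 0 0 0 0 0;0.4 0 0 0 0 0 0")

```text
time_s: 8.45
tool_pos: [0.5797, -0.0861, 0.2183]
tool_rot: [179.7, 0.3, 150.6]
force: [-1.1, 0.5, -0.2]
grip_width: 0.0346
```

```bash
python3 - <<'E'
from w2t import *
T=d2w(p[:3],p[3],(-.046,.185,.2));d,o=tool(T);print(T,d,o["tool_pos"],o["tool_rot"],o["qpos"])
c=read_camera("wrist");im=c["img"].copy();
for z in (.01,.06,.092):
  u=proj(d2w(p[:3],p[3],(-.046,.185,z)),c);print(z,u);cv2.circle(im,tuple(int(v) for v in u),4,(255,0,255),1)
for q in [(-.006,.218,.065),(.006,.218,.065),(-.006,.1,.065)]:
  u=proj(d2w(p[:3],p[3],q),c);print(q,u);cv2.circle(im,tuple(int(v) for v in u),4,(0,255,0),1)
cv2.imwrite("pics/w4.png",im)
E
```

```text
[ 0.5846953  -0.08394579  0.2       ] [-0.00322735  0.00422491  0.01832916] [ 0.57966616 -0.08606393  0.21828784] [179.71381754   0.34885583 150.56161681] [-34.33499704  16.84681293  47.72348182  99.80835576 -13.47969839
  68.79473016  77.56065595]
0.01 [323.50186849 227.0095004 ]
0.06 [324.83998091 247.57137225]
0.092 [325.98343862 265.14211633]
(-0.006, 0.218, 0.065) [271.11673151 188.36660517]
(0.006, 0.218, 0.065) [270.35737619 168.61044796]
(-0.006, 0.1, 0.065) [463.8475595  187.51112948]
```

View pics/w4.png

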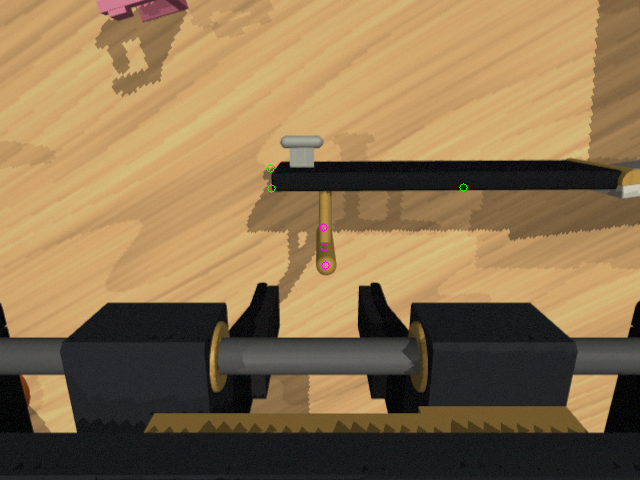

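Call:
carry_out(increments="0.4 -0.004 0.004 0 0 0 0;0.4 0 0 0.025 0 0 0;0.4 0 0 0.025 0 0 0;0.4 0 0 0.025 0 0 0;0.4 0 0 0.02 0 0 0;0.4 0 0 0.01 0 0 0;0.4 0 0 0 0 0 0")

```text
time_s: 9.38
tool_pos: [0.5834, -0.0783, 0.1125]
tool_rot: [179.1, 0.2, 150.8]
force: [-0.1, -0.3, -0.1]
grip_width: 0.0351
```

```bash
python3 - <<'E'
from w2t import *
T=d2w(p[:3],p[3],(-.046,.185,.108));d,o=tool(T);print(T,d,o["tool_pos"],o["tool_rot"],o["qpos"],o["force"])
c=read_camera("wrist");im=c["img"].copy();
for z in (.01,.06,.092):
  u=proj(d2w(p[:3],p[3],(-.046,.185,z)),c);print(z,u);cv2.circle(im,tuple(int(v) for v in u),4,(255,0,255),1)
cv2.imwrite("pics/w5.png",im)
E
```

```text
[ 0.5846953  -0.08394579  0.108     ] [-0.00386695 -0.00433243  0.00442439] [ 0.58338156 -0.07832936  0.1124753 ] [179.1162647    0.22744797 150.82790945] [-30.87150562  24.30418859  44.00987856 104.95862122 -20.56792701
  58.23808068  82.33964763] [-0.10335352 -0.25242697 -0.12364641]
0.01 [308.5410585  282.87344309]
0.06 [307.62434163 332.24716336]
0.092 [306.6911294  382.50931144]
```

View pics/w5.png

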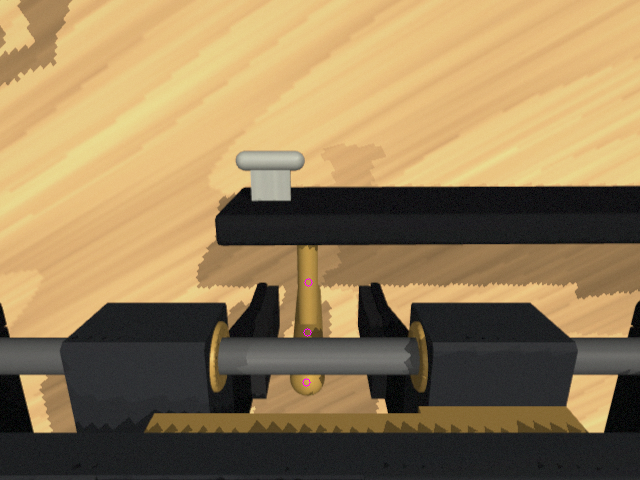

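Call:
carry_out(increments="0.4 -0.003 -0.004 0.003 0 0 0;0.4 -0.001 -0.001 0 0 0 0;0.05 0 0 0 0 0 0;0.05 0 0 0 0 0 0;0.05 0 0 0 0 0 0;0.05 0 0 0 0 0 0", force=30)

```text
time_s: 10.18
tool_pos: [0.5865, -0.0852, 0.1121]
tool_rot: [179.0, 0.5, 150.8]
force: [0.0, 1.9, -0.4]
grip_width: 0.0115
```

```bash
python3 - <<'E'
from w2t import *
T=d2w(p[:3],p[3],(-.046,.185,.108));d,o=tool(T);print(T,d,o["tool_pos"],o["tool_rot"],o["qpos"],o["force"],o["grip_width"])
E
```

```text
[ 0.5846953  -0.08394579  0.108     ] [0.00226461 0.0001361  0.00406695] [ 0.58654206 -0.08521596  0.11208206] [178.96281532   0.46486019 150.84869691] [-30.02348488  24.66628762  43.93008687 104.58584531 -20.95147491
  58.09736797  83.23150322] [ 0.03542576  1.88148106 -0.38900746] 0.011469887200270777
```

Call:
carry_out(increments="0.05 0.0098 -0.0022 0 0 0 3;0.05 0.0098 -0.0022 0 0 0 3;0.05 0.0098 -0.0022 0 0 0 3;0.05 0.0098 -0.0022 0 0 0 3")

```text
time_s: 10.68
tool_pos: [0.5499, -0.0712, 0.112]
tool_rot: [179.0, 0.5, 138.7]
force: [1.5, 0.9, 0.6]
grip_width: 0.0115
```

```bash
cat > st.py <<'E'
from w2t import *
def st():
    o=get_obs();h=c2w(p[:3],(-.068,-.115,0))[:2];r=o["tool_pos"][:2]-h
    th=np.arctan2(r[1],r[0])-np.arctan2(.185,-.046)-p[2];th=(th+np.pi)%(2*np.pi)-np.pi
    a=(o["tool_rot"][2]-np.degrees(p[2])-np.degrees(th)+180)%360-180
    M=R.from_euler('xyz',o["tool_rot"],degrees=True).as_matrix()
    print("t",round(o["time_s"],2),"theta",round(th,4),"rad err mm",round((np.hypot(*r)-.19063)*1e3,2),"yaw ahead deg",round(a,2),"F tool",np.round(M.T@o["force"],1),"z",o["tool_pos"][2].round(4),"w",o["grip_width"].round(4),"tau",np.round(o["wrist_torque"],2),"rp",o["tool_rot"][:2].round(1))
if __name__=="__main__":st()
E
python3 st.py
```

```text
Traceback (most recent call last):
  File "st.py", line 8, in <module>
    if __name__=="__main__":st()
                            ~~^^
  File "st.py", line 7, in st
    print("t",round(o["time_s"],2),"theta",round(th,4),"rad err mm",round((np.hypot(*r)-.19063)*1e3,2),"yaw ahead deg",round(a,2),"F tool",np.round(M.T@o["force"],1),"z",o["tool_pos"][2].round(4),"w",o["grip_width"].round(4),"tau",np.round(o["wrist_torque"],2),"rp",o["tool_rot"][:2].round(1))
                                                                                                                                                                                                        ^^^^^^^^^^^^^^^^^^^^^
AttributeError: 'float' object has no attribute 'round'
```

```bash
sed -i 's/o\["grip_width"\].round(4)/round(o["grip_width"],4)/' st.py; python3 st.py
```

```text
t 10.68 theta 1.2508 rad err mm 0.41 yaw ahead deg -1.02 F tool [-0.5  1.7 -0.5] z 0.112 w 0.0115 tau [-0.58  0.24  0.03] rp [179.    0.5]
```

Call:
carry_out(increments="0.05 0.0098 -0.0022 0 0 0 3;0.05 0.0098 -0.0022 0 0 0 3;0.05 0.0098 -0.0022 0 0 0 3;0.05 0.0098 -0.0022 0 0 0 3;0.05 0.0098 -0.0022 0 0 0 3;0.05 0.0098 -0.0022 0 0 0 3;0.05 0.0098 -0.0022 0 0 0 3;0.05 0.0098 -0.0022 0 0 0 3")

```text
time_s: 11.68
tool_pos: [0.4874, -0.0207, 0.112]
tool_rot: [178.9, 0.4, 114.2]
force: [1.5, -0.5, 1.0]
grip_width: 0.0115
```

```bash
python3 st.py
```

```text
t 11.68 theta 0.8262 rad err mm -0.18 yaw ahead deg -1.17 F tool [-1.   1.2 -1. ] z 0.112 w 0.0115 tau [-0.51  0.38  0.1 ] rp [178.9   0.4]
```

Call:
carry_out(increments="0.05 0.0098 -0.0022 0 0 0 3;0.05 0.0098 -0.0022 0 0 0 3;0.05 0.0098 -0.0022 0 0 0 3;0.05 0.0098 -0.0022 0 0 0 3;0.05 0.0098 -0.0022 0 0 0 3;0.05 0.0098 -0.0022 0 0 0 3;0.05 0.0098 -0.0022 0 0 0 3;0.05 0.0098 -0.0022 0 0 0 3;0.05 0.0098 -0.0022 0 0 0 3;0.05 0.0098 -0.0022 0 0 0 3;0.05 0.006 -0.0014 0 0 0 2;0.05 0 0 0 0 0 0")

```text
time_s: 13.18
tool_pos: [0.4459, 0.0779, 0.1121]
tool_rot: [178.9, 0.0, 81.5]
force: [2.7, 1.1, -2.2]
grip_width: 0.0112
```

```bash
python3 st.py; python3 - <<'E'
from h import *
for n in ("wrist","scene"):
    c=read_camera(n);cv2.imwrite(f"pics/{n}6.png",c["img"])
E
```

```text
t 13.18 theta 0.2565 rad err mm -0.53 yaw ahead deg -1.17 F tool [1.5 2.5 2.2] z 0.1121 w 0.0112 tau [-0.08  0.46  0.18] rp [178.9   0. ]
```

View pics/wrist6.png

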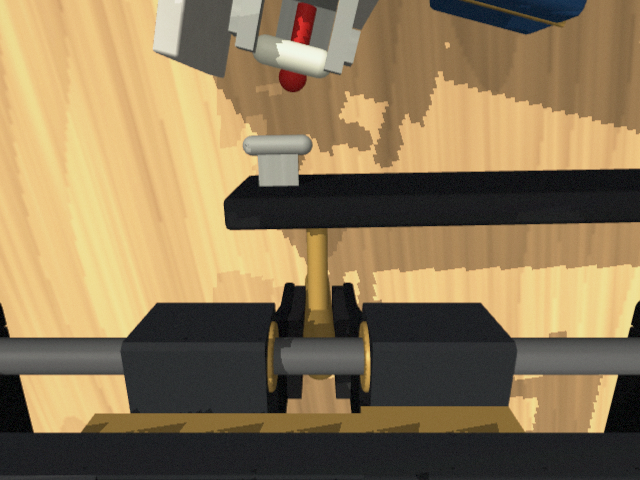

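View pics/scene6.png

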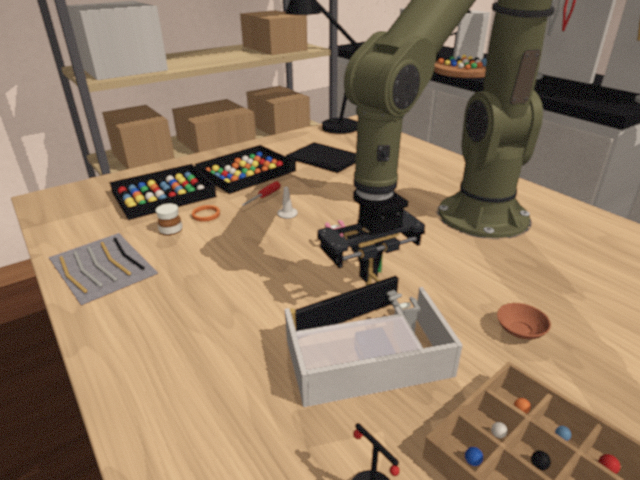

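Call:
carry_out(increments="0.05 0.006 -0.0014 0 0 0 1.9;0.05 0.006 -0.0014 0 0 0 1.9;0.05 0.004 -0.001 0 0 0 1.3;0.05 0.002 -0.0005 0 0 0 0.6;0.05 0 0 0 0 0 0")

```text
time_s: 13.9
tool_pos: [0.4448, 0.0945, 0.112]
tool_rot: [179.0, 0.0, 75.6]
force: [1.7, 1.6, -0.9]
grip_width: 0.0115
```

```bash
python3 st.py; python3 - <<'E'
from h import *
for n in ("wrist",):
    c=read_camera(n);cv2.imwrite(f"pics/{n}7.png",c["img"])
E
```

```text
t 13.9 theta 0.1692 rad err mm -0.61 yaw ahead deg -2.06 F tool [2.  1.3 0.9] z 0.112 w 0.0115 tau [-0.08  0.61  0.24] rp [179.   0.]
```

View pics/wrist7.png

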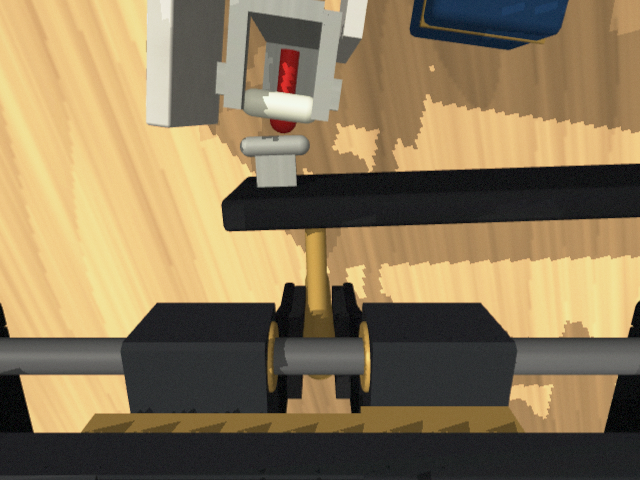

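Call:
carry_out(increments="0.05 0.0015 -0.0004 0 0 0 0.2;0.05 0.0015 -0.0004 0 0 0 0.2;0.05 0.0015 -0.0004 0 0 0 0.2")

```text
time_s: 14.32
tool_pos: [0.4448, 0.0987, 0.112]
tool_rot: [179.0, 0.0, 75.0]
force: [0.9, 0.6, -0.2]
grip_width: 0.0114
```

```bash
python3 st.py
```

```text
t 14.32 theta 0.147 rad err mm -0.63 yaw ahead deg -1.47 F tool [0.8 0.7 0.2] z 0.112 w 0.0114 tau [-0.2   0.69  0.17] rp [179.   0.]
```

Call:
carry_out(increments="0.05 0.0015 -0.0004 0 0 0 0.4;0.05 0.0015 -0.0004 0 0 0 0.4")

```text
time_s: 14.58
tool_pos: [0.4448, 0.1017, 0.112]
tool_rot: [179.0, 0.0, 74.1]
force: [1.3, -1.8, 1.1]
grip_width: 0.0113
```

```bash
python3 st.py
```

```text
t 14.57 theta 0.1312 rad err mm -0.63 yaw ahead deg -1.43 F tool [-1.3  1.8 -1. ] z 0.112 w 0.0113 tau [-0.76  0.67  0.17] rp [179.   0.]
```

Call:
carry_out(increments="0.05 0.001 -0.0003 0 0 0 0.4;0.05 0.001 -0.0003 0 0 0 0.4")

```text
time_s: 14.82
tool_pos: [0.4448, 0.1021, 0.1119]
tool_rot: [179.0, 0.2, 73.2]
force: [1.1, -4.3, 2.3]
grip_width: 0.0116
```

```bash
python3 st.py
```

```text
t 14.82 theta 0.1288 rad err mm -0.64 yaw ahead deg -2.19 F tool [-3.8  2.4 -2.3] z 0.1119 w 0.0116 tau [-1.1   0.76  0.24] rp [179.    0.2]
```

Call:
carry_out(increments="0.05 0.001 -0.0003 0 0 0 0.3;0.05 0.001 -0.0003 0 0 0 0.3")

```text
time_s: 15.08
tool_pos: [0.4448, 0.1025, 0.1119]
tool_rot: [179.0, 0.3, 72.5]
force: [1.2, -6.4, 3.2]
grip_width: 0.0116
```

```bash
python3 st.py
```

```text
t 15.07 theta 0.127 rad err mm -0.66 yaw ahead deg -2.78 F tool [-5.8  3.2 -3.1] z 0.1119 w 0.0116 tau [-1.48  0.83  0.25] rp [179.    0.3]
```

Call:
carry_out(increments="0.05 0.001 0 0 0 0 0;0.05 0.001 0 0 0 0 0")

```text
time_s: 15.32
tool_pos: [0.4449, 0.1026, 0.1119]
tool_rot: [179.1, 0.5, 72.4]
force: [-0.8, -5.6, 4.4]
grip_width: 0.0112
```

```bash
python3 st.py
```

```text
t 15.32 theta 0.1265 rad err mm -0.73 yaw ahead deg -2.85 F tool [-5.6  1.  -4.4] z 0.1119 w 0.0112 tau [-1.4   0.98  0.19] rp [179.1   0.5]
```

Call:
carry_out(increments="0.05 0.001 0 0 0 0 0;0.05 0.001 0 0 0 0 0")

```text
time_s: 15.58
tool_pos: [0.445, 0.1027, 0.1119]
tool_rot: [179.1, 0.6, 72.3]
force: [-1.8, -5.0, 4.4]
grip_width: 0.0111
```

```bash
python3 st.py
```

```text
t 15.57 theta 0.1258 rad err mm -0.89 yaw ahead deg -2.92 F tool [-5.3 -0.1 -4.3] z 0.1119 w 0.0111 tau [-1.28  0.98  0.21] rp [179.1   0.6]
```

Call:
carry_out(increments="0.05 0.0018 -0.0003 0 0 0 0;0.05 0.0018 -0.0003 0 0 0 0")

```text
time_s: 15.82
tool_pos: [0.4451, 0.1031, 0.1118]
tool_rot: [179.2, 0.9, 72.1]
force: [-1.5, -7.4, 6.0]
grip_width: 0.0111
```

```bash
python3 st.py
```

```text
t 15.82 theta 0.1235 rad err mm -0.99 yaw ahead deg -2.96 F tool [-7.6  0.9 -5.9] z 0.1118 w 0.0111 tau [-1.66  0.9   0.11] rp [179.2   0.9]
```

Call:
carry_out(increments="0.05 0.0018 -0.0003 0 0 0 0;0.05 0.0018 -0.0003 0 0 0 0")

```text
time_s: 16.08
tool_pos: [0.4453, 0.1033, 0.1118]
tool_rot: [179.3, 1.2, 71.9]
force: [-1.4, -8.1, 5.4]
grip_width: 0.0112
```

```bash
python3 st.py
```

```text
t 16.07 theta 0.1227 rad err mm -1.12 yaw ahead deg -3.13 F tool [-8.3  1.2 -5.2] z 0.1118 w 0.0112 tau [-1.57  0.92  0.1 ] rp [179.3   1.2]
```

Call:
carry_out(increments="0.05 0.0022 -0.0003 0 0 0.3 0;0.05 0.0022 -0.0003 0 0 0.3 0")

```text
time_s: 16.32
tool_pos: [0.4453, 0.104, 0.1118]
tool_rot: [179.4, 0.9, 71.7]
force: [-1.7, -6.2, 7.0]
grip_width: 0.011
```

```bash
python3 st.py
```

```text
t 16.32 theta 0.1189 rad err mm -1.14 yaw ahead deg -3.11 F tool [-6.5  0.4 -6.9] z 0.1118 w 0.011 tau [-1.76  1.07  0.07] rp [179.4   0.9]
```

Call:
carry_out(increments="0.05 0.0022 -0.0003 0 0 0.3 0;0.05 0.0022 -0.0003 0 0 0.3 0")

```text
time_s: 16.58
tool_pos: [0.4454, 0.1061, 0.1118]
tool_rot: [179.5, 0.4, 71.5]
force: [-2.7, -4.1, 6.6]
grip_width: 0.0111
```

```bash
python3 st.py;python3 - <<'E'
from h import *
for n in ("wrist",):
    c=read_camera(n);cv2.imwrite(f"pics/{n}8.png",c["img"])
E
```

```text
t 16.57 theta 0.1081 rad err mm -1.15 yaw ahead deg -2.66 F tool [-4.8 -1.2 -6.5] z 0.1118 w 0.0111 tau [-1.32  0.94  0.09] rp [179.5   0.4]
```

View pics/wrist8.png

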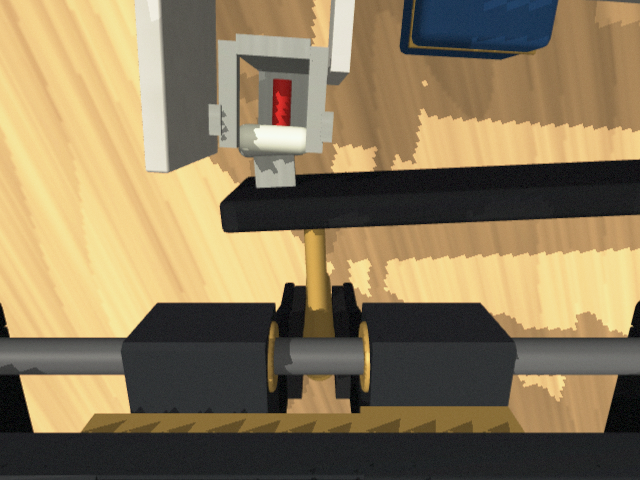

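Call:
carry_out(increments="0.05 0.001 -0.0002 0 0 0.1 0.3;0.05 0.001 -0.0002 0 0 0 0.3")

```text
time_s: 16.88
tool_pos: [0.4454, 0.1088, 0.1118]
tool_rot: [179.6, 0.3, 70.8]
force: [-0.7, -1.2, 2.5]
grip_width: 0.0112
```

```bash
python3 st.py
```

```text
t 16.88 theta 0.0939 rad err mm -1.12 yaw ahead deg -2.54 F tool [-1.4 -0.2 -2.5] z 0.1118 w 0.0112 tau [-0.53  0.63  0.07] rp [179.6   0.3]
```

Call:
carry_out(increments="0.05 0.001 -0.0002 0 0 0.1 0.3")

```text
time_s: 17.0
tool_pos: [0.4455, 0.1108, 0.1118]
tool_rot: [179.6, 0.1, 70.5]
force: [-0.4, 1.5, 1.8]
grip_width: 0.0108
```

```bash
python3 st.py
```

```text
t 17.0 theta 0.083 rad err mm -1.09 yaw ahead deg -2.22 F tool [ 1.3 -0.9 -1.8] z 0.1118 w 0.0108 tau [-0.19  0.68  0.07] rp [1.796e+02 1.000e-01]
```

Call:
carry_out(increments="0.05 0 0 0 0 0 0")

```text
time_s: 17.12
tool_pos: [0.4456, 0.1123, 0.1119]
tool_rot: [179.6, -0.0, 70.6]
force: [0.9, 3.4, 0.0]
grip_width: 0.0114
```

```bash
python3 st.py
```

```text
t 17.12 theta 0.0752 rad err mm -1.08 yaw ahead deg -1.74 F tool [ 3.5 -0.3 -0. ] z 0.1119 w 0.0114 tau [0.24 0.38 0.03] rp [179.6  -0. ]
```

Call:
carry_out(increments="0.25 0 0 0 0 0 0;0.25 0 0 0 0 0 0;0.25 0 0 0 0 0 0;0.25 0 0 0 0 0 0")

```text
time_s: 17.62
tool_pos: [0.4462, 0.1126, 0.1118]
tool_rot: [179.5, -0.1, 70.6]
force: [1.1, 0.1, -0.6]
grip_width: 0.0212
```

```bash
python3 st.py;python3 - <<'E'
from h import *
for n in ("wrist","scene"):
    c=read_camera(n);cv2.imwrite(f"pics/{n}9.png",c["img"] if n=="wrist" else cv2.resize(c["img"][230:410,250:470],None,fx=3.3,fy=3.3,interpolation=cv2.INTER_CUBIC))
E
```

```text
t 17.62 theta 0.0733 rad err mm -1.67 yaw ahead deg -1.63 F tool [0.4 1.  0.6] z 0.1118 w 0.0212 tau [-0.1   0.1   0.03] rp [ 1.795e+02 -1.000e-01]
```

View pics/wrist9.png

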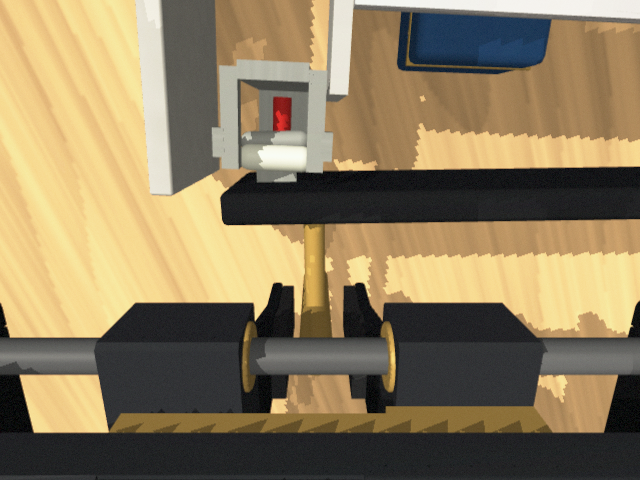

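View pics/scene9.png

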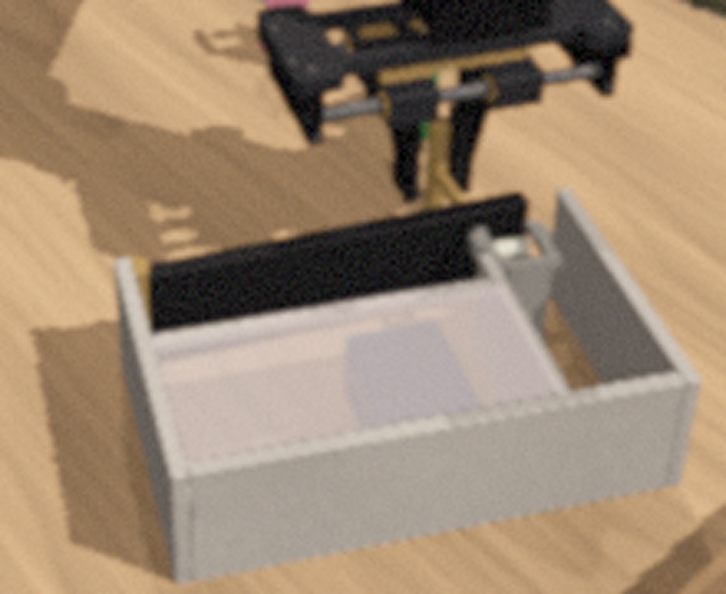

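Call:
carry_out(increments="0.05 0 0 0 0 0 0;0.05 0 0 0 0 0 0;0.05 0 0 0 0 0 0;0.05 0 0 0 0 0 0", force=30)

```text
time_s: 18.23
tool_pos: [0.4453, 0.1129, 0.1117]
tool_rot: [179.6, -0.1, 70.6]
force: [-0.7, -0.2, 0.3]
grip_width: 0.0109
```

```bash
python3 st.py
```

```text
t 18.23 theta 0.072 rad err mm -0.72 yaw ahead deg -1.57 F tool [-0.4 -0.6 -0.3] z 0.1117 w 0.0109 tau [0.09 0.51 0.02] rp [ 1.796e+02 -1.000e-01]
```

Call:
carry_out(increments="0.05 0.0008 0 0 0 0 0;0.05 0.0008 0 0 0 0 0")

```text
time_s: 18.48
tool_pos: [0.4454, 0.1134, 0.1117]
tool_rot: [179.7, 0.0, 70.5]
force: [-2.3, -3.6, 4.8]
grip_width: 0.0111
```

```bash
python3 st.py
```

```text
t 18.48 theta 0.0695 rad err mm -0.82 yaw ahead deg -1.47 F tool [-4.1 -0.9 -4.9] z 0.1117 w 0.0111 tau [-0.48  0.79 -0.02] rp [179.7   0. ]
```

Call:
carry_out(increments="0.05 0 0 0 0 0 0;0.05 -0.001 0.0002 0 0 0 0;0.05 -0.002 0.0004 0 0 0 0;0.05 -0.002 0.0004 0 0 0 0;0.05 -0.002 0.0004 0 0 0 0", force=45)

```text
time_s: 19.1
tool_pos: [0.4451, 0.1118, 0.1118]
tool_rot: [179.6, -0.5, 70.7]
force: [1.3, 7.2, -3.4]
grip_width: 0.0111
```

```bash
python3 st.py
```

```text
t 19.1 theta 0.0781 rad err mm -0.63 yaw ahead deg -1.77 F tool [ 7.2 -1.2  3.4] z 0.1118 w 0.0111 tau [1.1  0.34 0.07] rp [179.6  -0.5]
```

Call:
carry_out(increments="0.05 -0.003 0.0006 0 0 0 -0.3;0.05 -0.003 0.0006 0 0 0 -0.3;0.05 -0.003 0.0006 0 0 0 -0.3")

```text
time_s: 19.48
tool_pos: [0.4446, 0.1077, 0.1117]
tool_rot: [179.4, -0.8, 72.0]
force: [1.7, 3.5, -1.7]
grip_width: 0.0114
```

```bash
python3 st.py
```

```text
t 19.48 theta 0.0998 rad err mm -0.37 yaw ahead deg -1.75 F tool [3.8 0.5 1.7] z 0.1117 w 0.0114 tau [0.25 0.54 0.09] rp [179.4  -0.8]
```

Call:
carry_out(increments="0.05 -0.003 0.0006 0 0 -0.4 -1;0.05 -0.004 0.0009 0 0 -0.2 -1.5;0.05 -0.005 0.0012 0 0 -0.2 -2;0.05 -0.007 0.0018 0 0 0 -2.3;0.05 -0.0096 0.0026 0 0 0 -3;0.05 -0.0096 0.0026 0 0 0 -3")

```text
time_s: 20.23
tool_pos: [0.4476, 0.0653, 0.1119]
tool_rot: [179.2, 0.1, 85.2]
force: [3.9, 1.0, -5.5]
grip_width: 0.0111
```

```bash
python3 st.py
```

```text
t 20.23 theta 0.3235 rad err mm -0.32 yaw ahead deg -1.32 F tool [1.3 3.7 5.5] z 0.1119 w 0.0111 tau [ 0.61  0.22 -0.11] rp [1.792e+02 1.000e-01]
```

Call:
carry_out(increments="0.05 -0.0096 0.0026 0 0 0 -3;0.05 -0.0096 0.0026 0 0 0 -3;0.05 -0.0096 0.0026 0 0 0 -3;0.05 -0.0096 0.0026 0 0 0 -3;0.05 -0.0096 0.0026 0 0 0 -3;0.05 -0.0096 0.0026 0 0 0 -3;0.05 -0.0096 0.0026 0 0 0 -3;0.05 -0.0096 0.0026 0 0 0 -3;0.05 -0.0096 0.0026 0 0 0 -3;0.05 -0.0096 0.0026 0 0 0 -3")

```text
time_s: 21.48
tool_pos: [0.4905, -0.025, 0.1118]
tool_rot: [179.0, 0.3, 116.3]
force: [3.2, 3.3, 0.1]
grip_width: 0.0114
```

```bash
python3 st.py
```

```text
t 21.48 theta 0.8541 rad err mm 0.29 yaw ahead deg -0.62 F tool [ 1.6  4.3 -0.1] z 0.1118 w 0.0114 tau [ 0.45  0.72 -0.18] rp [179.    0.3]
```

Call:
carry_out(increments="0.05 -0.0096 0.0026 0 0 0 -3;0.05 -0.0096 0.0026 0 0 0 -3;0.05 -0.0096 0.0026 0 0 0 -3;0.05 -0.0096 0.0026 0 0 0 -3;0.05 -0.0096 0.0026 0 0 0 -3;0.05 -0.0096 0.0026 0 0 0 -3;0.05 -0.0096 0.0026 0 0 0 -3;0.05 -0.0096 0.0026 0 0 0 -3;0.05 -0.0096 0.0026 0 0 0 -3;0.05 -0.006 0.0016 0 0 0 -2;0.05 0 0 0 0 0 0")

```text
time_s: 22.85
tool_pos: [0.5697, -0.0799, 0.1119]
tool_rot: [179.4, 0.3, 146.6]
force: [2.8, 2.1, 0.6]
grip_width: 0.0109
```

```bash
python3 st.py
```

```text
t 22.85 theta 1.3639 rad err mm 0.64 yaw ahead deg 0.42 F tool [-1.2  3.4 -0.6] z 0.1119 w 0.0109 tau [ 0.02  0.26 -0.32] rp [179.4   0.3]
```

Call:
carry_out(increments="0.4 0 0 0 0 0 0;0.4 0 0 0 0 0 0;0.4 0 0 0 0 0 0;0.4 0 0 0 0 0 0;0.4 0 0 -0.015 0 0 0;0.4 0 0 -0.03 0 0 0;0.4 0 0 -0.04 0 0 0;0.4 0 0 -0.05 0 0 0;0.4 0 0 -0.05 0 0 0;0.4 0.04 0 -0.02 0 0 0;0.4 0.04 0 0 0 0 0;0.4 0 0 0 0 0 0;0.4 0 0 0 0 0 0")

```text
time_s: 24.48
tool_pos: [0.4989, -0.0405, 0.3305]
tool_rot: [179.1, 0.6, 146.1]
force: [0.3, -1.0, -0.5]
grip_width: 0.035
```

```bash
python3 - <<'E'
from h import *
o=get_obs();print(o["tool_pos"],o["force"],o["time_s"],abs(o["joint_velocities"]).max())
c=read_camera("wrist");cv2.imwrite("pics/w10.png",c["img"])
c=read_camera("scene");cv2.imwrite("pics/s10.png",c["img"])
E
```

```text
[ 0.4988721  -0.04051961  0.33049673] [ 0.29336824 -0.98093104 -0.50769287] 24.475 1.227666198176425
```

View pics/w10.png

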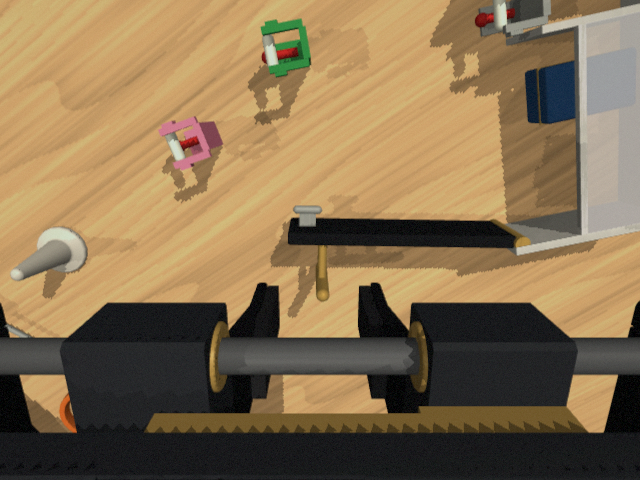

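View pics/s10.png

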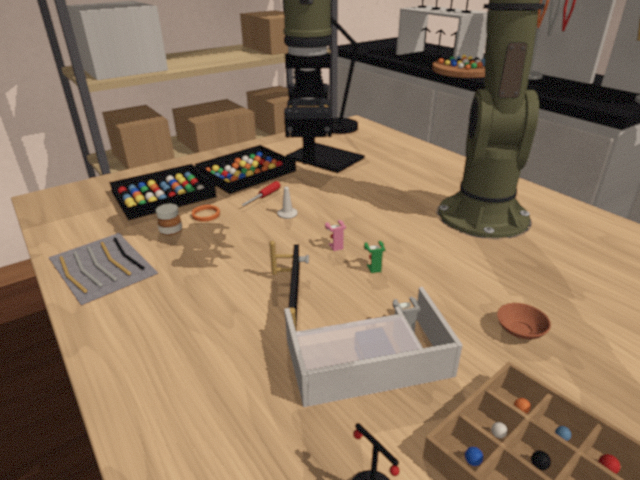

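```bash
python3 - <<'E'
from h import *
p=np.load("fit.npy")
c=read_camera("wrist")
print("v",abs(get_obs()["joint_velocities"]).max())
for uv in [(537,70),(539,122)]:
    w=unproj(uv,c,.04);print(rot(-p[2])@(w[:2]-p[:2]))
# door angle from leaf far and near top edge
a=unproj((290,221),c,.065);b=unproj((492,222),c,.065);d=a-b;th=np.arctan2(d[1],d[0])-np.pi/2-p[2];print("theta",(th+np.pi)%(2*np.pi)-np.pi)
E
```

```text
v 0.5899657615074198
[-0.03392001  0.03081773]
[-0.03411517 -0.01411624]
theta 1.3548047374535814
```

```bash
python3 -c "
from cell import *
print(sign_off())"
```

```text
the job is handed in; nothing more can be done
None
```

The catch trial is done and handed in at about 24.5 s of the 72 s allowed. I pushed the box in, pressed the door through the catch with a light push, pulled it out again and left it wide open. No verdict is reported at hand-in, and I had no direct reading of the door, roller or buffer, so everything below comes from the arm and the pictures.

- **Box:** the last picture puts its centre about 6 mm behind the cabinet's middle. It needed to be behind -10 mm.
- **Shutting:** the roller was met at about 0.13 rad, and the highest force I read while pushing was about 8 N. The door then snapped in and came to rest at about 0.07 rad. The picture showed the door's nose behind the roller. A test push of about 4 N moved it only 0.5 mm, so it was resting on the buffer and well short of the 25 N limit.
- **Opening:** pulling out read 7 N at most. The door was released at 1.36 rad by the arm position, and 1.35 rad by the last picture. It looked at rest, the gripper was clear of everything, and the force reading was near zero.
- **Other things on the table:** I went near none of the bystanders or the green and pink look-alikes. They look unmoved in the last scene view, judged by eye only.
- **A disagreement:** the cabinet position fitted from the pictures was up to about 2 pixels (roughly 4 mm) off at one rear corner. The handle and box positions still matched closely when I used them.

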